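# One lump of sugar: mug under the spout, slide out to the first line and held

### The job

Slide the mug in under the spout of the sugar-lump dispenser, upright and centred below it. Then pull the dispenser's spring slide out to the first line on its scale, so that exactly one lump drops into the mug, and finish while still holding the slide out on that line: letting it spring back would feed the next lump. Leave the honey jar, the salt shaker and the spoons where they are.

Things in the scene. Friction and masses are not known exactly. Their poses are not given: they have to be found in the camera images.
- mug: White spotted mug, 93 mm tall, round body 92 mm across, open and empty, about 0.32 kg, upright and loose on the worktop. Origin on the underside, 18 mm from the round body's axis towards the handle; z up, the handle points to its own -y (axis at y = +18 mm, handle reaches to y = -64 mm) and lies in its y-z plane.
- mug_mouth (a point): Centre of the mug's round mouth, on the axis of the round body, at rim height (93 mm). The wall cabinets begin 0.61 m ahead of the robot, 0.47 m above the worktop: under the spout, a handle pointing away from the dispenser and slanted towards the robot keeps the wrist clear of them.
- mug_handle (a point): Grip point on the upper arm of the mug's handle, 68 mm out from the axis of the round body, 74 mm above the worktop. The arm reaches 77 mm from the axis, is up to 30 mm thick across (mug's own x) and tops at 83 mm. Pinch it across the mug's x from above.
- dispenser: White sugar-lump dispenser, fixed, 0.27 m tall: column and foot (at own y 6 to 64 mm) carry a narrow head (41 mm wide; x -22 to 128, z 192 to 215 mm) with two clear tubes of lumps one behind the other. Origin on the worktop below the head's middle line; own -x is where the slide pulls out (towards the robot), own -y where the steel chute leans (robot's right). Free worktop under the spout.
- spout (a point): Centre of the chute's square mouth (28 x 27 mm), which looks straight down, 120 mm above the worktop (27 mm above the mug's rim), 58 mm to the -y side of the head's middle line. The chute rises from here at 45 degrees to the head; nothing of it lies more than 17 mm further to -y than this point.
- slide_tab (a point): Middle of the upright black finger tab of the slide: 12 mm thick (dispenser's y), 26 mm long (dispenser's x), its top 15 mm above this point and its foot 20 mm below it; 26 mm free between it and the front of the head. It moves with the slide. Pinch it from above across the dispenser's y.
- slide_pointer (a point): Tip of the little pointer on the +y side of the tab; it runs along the scale rail. It moves with the slide.
- first_line (a point): The first cross ridge on the fixed scale rail, which runs forward of the head beside the slide on its +y side, its top about 24 mm below the slide_tab point. The slide is on the first line when its pointer stands beside this ridge (same x in the dispenser's frame), 32 mm out. The second ridge, 26 mm further, means two lumps.
- sugar_slide (a joint): How far the slide is pulled out, m: 0 fully in, 0.032 on the first line, 0.058 on the second, 0.060 at the stop. A spring draws it back in with 2.5 N at 0, 5.7 N at the first line, 8.5 N at the stop. The front pocket drops its lump at about 0.02 to 0.03; beyond about 0.05 the rear pocket drops a second one. Each return loads another lump.
- lump_front_1: White sugar lump, 15 x 15 x 12 mm, 10 g, in the front pocket of the slide: the one that drops through the chute into the mug. Origin at the centre of its underside.
- lump_front_2: Sugar lump of the same size, in the front tube above the first; stays in the dispenser.
- lump_rear_1: Sugar lump of the same size, in the rear pocket of the slide; stays in the dispenser (it drops only if the slide is pulled towards the second line).
- salt_shaker: Glass salt shaker with a grey top, 44 mm across, 90 mm tall, standing at the back right; leave it. Origin at the centre of its underside.
- honey_jar: Honey jar with a screw lid, 65 mm across, 100 mm tall, standing on the left; leave it. Origin at the centre of its underside.
- teaspoon: Steel teaspoon, 139 mm long, 10 mm high, lying near the front edge; leave it. Origin at its middle, its length along its own x.
- wooden_spoon: Wooden cooking spoon, 295 mm long, 14 mm high, lying across the thin steel rods let into the worktop on the right (their tops 5 mm up, all right of y = -0.32); leave it. Origin at its middle, its length along its own x.

How it is judged:
On the way, in this order (a step that is already met when the one before it is completed fails the run):
1. the mug stands upright on the worktop below the spout, the slide still in (horizontal distance between mug_mouth and spout below 0.016 m and height (world z) of mug below 0.006 m and angle between mug's own z axis and vertical below 0.1 rad and value of joint sugar_slide below 0.006 m), for 0.2 s.
2. the slide is on the first line and the first lump lies in the mug (value of joint sugar_slide between 0.028 and 0.036 m and horizontal distance between lump_front_1 and mug_mouth below 0.04 m and height (world z) of lump_front_1 below 0.06 m), for 0.2 s.
At the end, for the whole second after the job is handed in: Fingers hold the slide out on the first line (32 mm, within 4 mm); the first lump lies in the mug, no other lump has dropped; the mug stands upright on the worktop, mouth centred under the spout within 18 mm (16 mm when first set there, before the pull) (all of step 2 and contact force between the fingers and sugar_slide above 1.5 N and contact force between lump_front_1 and mug above 0.02 N and height (world z) of each of lump_front_2, lump_rear_1 above 0.19 m and horizontal distance between mug_mouth and spout below 0.018 m and height (world z) of mug below 0.006 m and angle between mug's own z axis and vertical below 0.1 rad and linear speed of mug below 0.02 m/s); the arm keeps its last pose, push and grip.
It fails at once if the mug is tipped over (angle between mug's own z axis and vertical above 0.5 rad).
It fails at once if the salt shaker, honey jar or a spoon is shifted by more than 30 mm (distance of any of salt_shaker, honey_jar, teaspoon, wooden_spoon from where it was at the start of the episode above 0.03 m).
It also fails if it takes over 58 s, if anything falls off the work surface, if the arm or the gripper's body presses on something with over 40 N, if the wrist force passes 120 N, or if a joint passes its speed limit or range.

### The arm

A 6-joint arm with a two-finger parallel gripper is mounted at the origin on a cart in front of the work surface, level with it; the furniture and walls round the work are solid. World frame = base frame: x ahead of the robot, y to its left, z up, the work surface at z = 0. Lengths are in m, angles in rad, forces in N, time in s.
With the tool pointing down it reaches from about 0.225 to 0.725 m from the base axis. Payload 3.1 kg.
Tool frame: the origin (TCP) lies at the very end of the fingers, on their centre line; the grasp point (between the pads) lies 19 mm behind it; z points along the fingers, y is the line along which they close (so a half turn about z gives the same grasp; the last joint's range is limited). The gripper opens to 85 mm and grips with 20 to 120 N. Pads are 22 mm wide; open, the fingers measure 114 mm over their backs; the gripper's body (76 mm by 85 mm) begins 54 mm behind the grasp point. The pads swing forward as they close: fully open they stand 13 mm farther back than shut.
Start: joints at [1.033, 0.048, 0.099, 1.622, 0, 1.443], TCP at [0.209, 0.482, 0.231] pointing down, gripper open.
Joint ranges: [-2.91, 2.91], [-0.99, 1.94], [-1.21, 1.42], [-2.12, 2.29], [-1.49, 1.47], [-3.14, 3.14]. Speed limits (rad/s): [2.79, 2.79, 3.14, 3.14, 3.14, 3.14].

### API

Orientations are given as a rotation vector (axis times angle).
In Python, from plant import * gives the robot as it stands.
- The arm moves only by the tool move_arm, never from a script. Its argument "plan" is a list of rows, each an object of numbers: "ax", "ay", "az": the turn, a rotation vector about the tool's x, y, z in degrees; "tx", "ty", "tz": the shift along the tool's x, y, z in mm; "jaw": the opening, from 0 (shut) to 1 (fully open). A call has exactly 5 rows; each row shifts and turns the commanded pose from where the row before left it, along the tool's axes as they then stand; what a row does not reach is not made up. A row lasts 1/8 s, in which the tool goes at most 62.5 mm and 10.7 degrees, less where a joint would pass 70% of its speed; a pose out of reach is approached as far as the arm can. A call is refused whole if a number of a shift passes 62.5 or a number of a turn 10.7, either way. A call with a gripper value outside its range is refused whole. The fingers move at their own pace and stop on an object; "force" is the grip in N (left out, the last holds). Time passes only in rows, so rows that do not move let the fingers close, or fill a call up. It gives the time, the measured TCP pose, the force, the opening and the grip force at its end, in the units of the state.
- read_state(): the state, without advancing time (a new reading comes with each control period).
- get_image(name): name is "scene" or "top" or "wrist"; returns a dict with "pixels" (480x640x3 uint8, red, green, blue), "vertical_fov" (degrees; the focal length in pixels is half the picture's height over the tangent of half this angle, whatever the lens; pixels are square), "cx", "cy" (the principal point, pixels), "k1" (the pictures are not rectified: a ray, as slopes to the right and down, at radius r is drawn at 1 + k1 r^2 times it, then the intrinsics apply), "R" (3x3) and "t" (3): a world point X has camera coordinates R X + t; the wrist camera has in their place "tool_from_camera" (4x4, takes a point from camera to tool coordinates, whose origin is the TCP and whose axes are the flange's). Camera axes: x right, y down, z forward; pixel columns grow to the right and rows downward; lengths in m; the calibration is good to about 2 mm. A picture is of the moment at which its call begins: read the wrist's pose just before it. There is no depth.
- sign_off(): hands the job in; it is judged then, once.
The state is a dict: "clock": time; "qpos": joint angles; "joint_velocities": joint speeds; "tau": joint torques, N m; "eef_pos": TCP position; "orientation": TCP orientation; "force": force on the tool from outside, world axes, zero at the start; "ft_torque": the same for the moment, N m; "finger_gap": finger opening in m; "finger_force": force on a finger pad.
Only numpy, scipy, OpenCV 4.12 (cv2) and the standard library are available. Lean on these libraries where they do the work, as an engineer would, in place of code of your own. Each camera call takes 0.05 s, during which the arm holds its last target. There are 200 camera calls.

## Working session

There is one attempt and no reset: what is moved stays moved. The work goes in short steps, Python scripts to look and compute and a tool call to move; the robot and the scene stay as the last step left them, time stands still between calls to the robot, and variables do not carry over. Pictures are saved under pics/ and viewed, at most 10 in all, crops included, and the job is handed in when it is done.

Besides the shell and the picture viewer there is one more tool, called after "Emit:" as name([rows], argument=value, ...), one row to a line, values as JSON. move_arm: Moves the arm, as the interface text tells. Its arguments: {"type":"object","properties":{"plan":{"type":"array"},"force":{"type":"number"}},"required":["plan"]}

```bash
ls; mkdir -p pics
python3 - <<'E'
from plant import *
import cv2
s=read_state();print(s)
for n in("scene","top"):
    d=get_image(n);cv2.imwrite(f"pics/{n}1.png",d["pixels"][:,:,::-1]);print({k:v for k,v in d.items() if k!="pixels"})
E
```

```text
pics
{'clock': 0.0, 'qpos': array([ 1.03319270e+00,  4.87371603e-02,  9.75985793e-02,  1.62199693e+00,
       -1.35991940e-05,  1.44296790e+00]), 'joint_velocities': array([ 0.00074018, -0.00064677, -0.00094336, -0.00143884, -0.00040948,
        0.0002808 ]), 'tau': array([-1.90156229e-04, -3.38783705e+01,  3.20014465e+01,  2.03681889e-02,
       -2.88065603e-04, -1.84049043e-06]), 'eef_pos': array([0.20887666, 0.48099572, 0.2301246 ]), 'orientation': array([-0.63902613, -3.07514534,  0.00347901]), 'force': array([-0.25594473, -0.09610276,  0.0253296 ]), 'ft_torque': array([ 0.05018939,  0.0017839 , -0.01564029]), 'finger_force': 0.0, 'finger_gap': 0.08545482180402987}
{'vertical_fov': 49.021057775852746, 'cx': 311.7237248426966, 'cy': 235.90086817450157, 'k1': -0.10543638987365586, 'R': array([[ 0.90076828, -0.43392244, -0.01810591],
       [-0.17752414, -0.32982931, -0.9271989 ],
       [ 0.39636055,  0.8384056 , -0.37413149]]), 't': array([-0.52430154,  0.21387103,  1.25154232])}
{'vertical_fov': 49.543527023055105, 'cx': 325.91870192043433, 'cy': 231.243955186191, 'k1': 0.008113686181767114, 'R': array([[ 3.89377886e-03, -9.99992402e-01, -1.83749572e-04],
       [-9.76076785e-01, -3.76070975e-03, -2.17393578e-01],
       [ 2.17391235e-01,  1.02583621e-03, -9.76084012e-01]]), 't': array([-0.09492214,  0.55261768,  1.49263048])}
```

View pics/scene1.png

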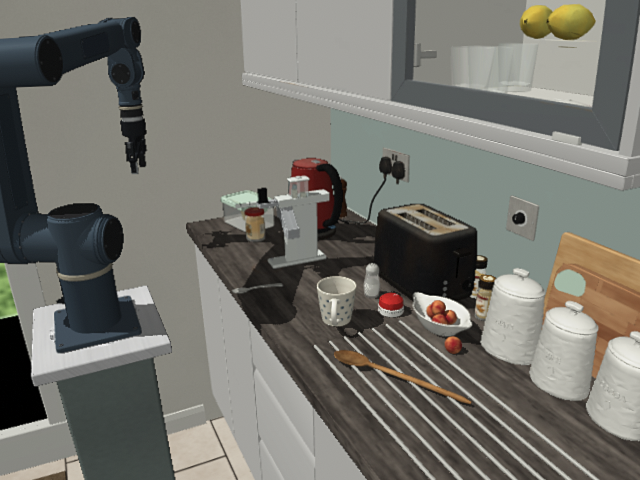

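View pics/top1.png

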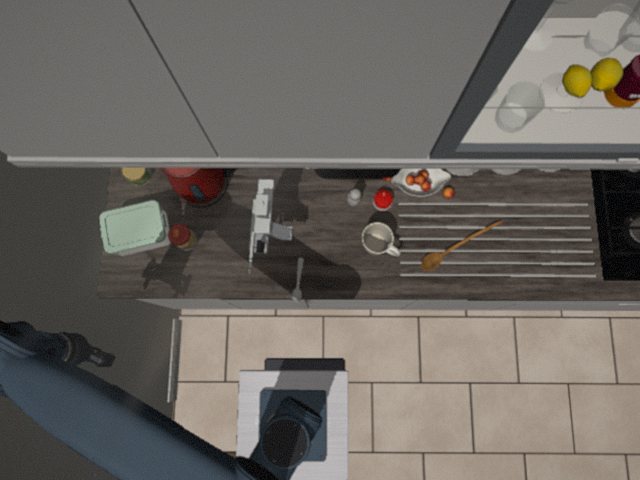

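Scene view: mug at (337,300) with its handle towards the viewer, dispenser at (298,225). In the top view the mug is at (378,238), its handle at (397,252), the dispenser head at (262,215) and the chute at (282,232). Next I'll enlarge and measure.

```bash
cat > h.py <<'E'
import numpy as np, cv2
from scipy.spatial.transform import Rotation as Ro
def K(d):
    f=240/np.tan(np.radians(d["vertical_fov"]/2)); return np.array([[f,0,d["cx"]],[0,f,d["cy"]],[0,0,1]])
def pose(d,s=None):
    """camera rotation (cam->world), camera centre"""
    if "R" in d: return d["R"].T, -d["R"].T@d["t"]
    T=d["tool_from_camera"]; Rt=Ro.from_rotvec(s["orientation"]).as_matrix()
    return Rt@T[:3,:3], s["eef_pos"]+Rt@T[:3,3]
def ray(d,uv,s=None):
    k=np.array([d["k1"],0,0,0],float)
    n=cv2.undistortPoints(np.array([[uv]],float),K(d),k)[0,0]
    R,c=pose(d,s); v=R@np.array([n[0],n[1],1]); return c,v/np.linalg.norm(v)
def onz(d,uv,z,s=None):
    c,v=ray(d,uv,s); return c+v*(z-c[2])/v[2]
def proj(d,X,s=None):
    R,c=pose(d,s); p=R.T@(np.asarray(X)-c); 
    return cv2.projectPoints(p.reshape(1,1,3),np.zeros(3),np.zeros(3),K(d),np.array([d["k1"],0,0,0]))[0].ravel()
def meet(rays):
    A=sum(np.eye(3)-np.outer(v,v) for c,v in rays); b=sum((np.eye(3)-np.outer(v,v))@c for c,v in rays)
    X=np.linalg.solve(A,b); return X,[np.linalg.norm(np.cross(X-c,v)) for c,v in rays]
E
python3 - <<'E'
import cv2,numpy as np
t=cv2.imread("pics/top1.png");s=cv2.imread("pics/scene1.png")
a=cv2.resize(t[175:275,240:410],None,fx=4.6,fy=4.6,interpolation=cv2.INTER_CUBIC)[:, :782]
cv2.imwrite("pics/topcrop.png",a)
from plant import *
from h import *
d=get_image("top")
for n,uv,z in [("mugrim",(378,237),.093),("handle",(397,252),.075),("tabend",(251,260),.2),("headback",(264,182),.215),("headfront",(260,252),.2),("chute",(289,232),.14)]: print(n,onz(d,uv,z).round(3))
E
```

```text
mugrim [ 0.529 -0.245  0.093]
handle [ 0.488 -0.301  0.075]
tabend [0.442 0.107 0.2  ]
headback [0.656 0.077 0.215]
headfront [0.464 0.084 0.2  ]
chute [0.533 0.012 0.14 ]
```

View pics/topcrop.png

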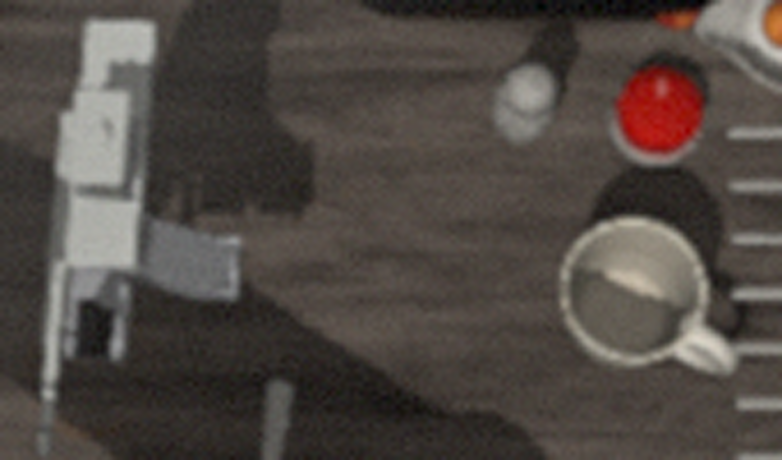

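Enlarged top view: mug rim is centred near crop (635,290) and its handle tip near (725,360). The dispenser's black tab is at (95,330), the rail's left tip at (43,440), and the chute end at (235,270). Next I'll get the wrist camera geometry and a move planner.

```bash
cat >> h.py <<'E'
def plan(s,target,toolydeg,n=None):
    """tool-down goal: world TCP target and heading of tool y; prints rounded per-row tool shifts (re-simulated)"""
    Rt=Ro.from_rotvec(s["orientation"]).as_matrix(); p=s["eef_pos"].copy()
    th=np.radians(toolydeg); y=np.array([np.cos(th),np.sin(th),0]); z=np.array([0,0,-1.]); G=np.column_stack([np.cross(y,z),y,z])
    w=Ro.from_matrix(Rt.T@G).as_rotvec(degrees=True); D=(np.asarray(target)-p)*1000
    n=n or int(max(np.ceil(np.linalg.norm(D)/60),np.ceil(np.linalg.norm(w)/10.5),1))
    print("dist",D.round(1),"turn",w.round(1),"n",n)
    for i in range(n):
        a=(w/n).round(1); R2=Rt@Ro.from_rotvec(a,degrees=True).as_matrix()
        t=(Rt.T@((np.asarray(target)-p)*1000/(n-i))).round(1 if n<3 else 0); p=p+Rt@t/1000; Rt=R2
        print(i,"t",t,"a",a)
    print("end",p.round(4))
E
python3 - <<'E'
from plant import *
from h import *
s=read_state(); d=get_image("wrist"); print(d["tool_from_camera"].round(4),d["vertical_fov"],d["k1"])
plan(s,[.40,-.10,.36],144)
E
```

```text
[[-5.000e-04 -9.646e-01 -2.636e-01  6.790e-02]
 [ 1.000e+00 -6.000e-04  5.000e-04  6.000e-04]
 [-7.000e-04 -2.636e-01  9.646e-01 -1.448e-01]
 [ 0.000e+00  0.000e+00  0.000e+00  1.000e+00]] 58.48919220377446 -0.09512564518318545
dist [ 191.1 -581.1  129.6] turn [ -0.1  -0.1 -77.5] n 11
0 t [-37. -42. -12.] a [-0. -0. -7.]
1 t [-32. -46. -12.] a [-0. -0. -7.]
2 t [-26. -49. -12.] a [-0. -0. -7.]
3 t [-20. -52. -12.] a [-0. -0. -7.]
4 t [-13. -54. -12.] a [-0. -0. -7.]
5 t [ -6. -55. -11.] a [-0. -0. -7.]
6 t [  0. -56. -12.] a [-0. -0. -7.]
7 t [  7. -55. -11.] a [-0. -0. -7.]
8 t [ 14. -54. -12.] a [-0. -0. -7.]
9 t [ 20. -51. -11.] a [-0. -0. -7.]
10 t [ 27. -49. -12.] a [-0. -0. -7.]
end [ 0.3997 -0.1002  0.3601]
```

Run:
```python
from plant import *
from h import *
plan(read_state(),[.46,-.11,.37],110,15)
```

```text
dist [ 251.  -591.2  139.5] turn [ -0.1  -0.  -43.5] n 15
0 t [-31. -29.  -9.] a [-0.  -0.  -2.9]
1 t [-30. -31.  -9.] a [-0.  -0.  -2.9]
2 t [-28. -33.  -9.] a [-0.  -0.  -2.9]
3 t [-26. -34.  -9.] a [-0.  -0.  -2.9]
4 t [-24. -35.  -9.] a [-0.  -0.  -2.9]
5 t [-23. -36.  -9.] a [-0.  -0.  -2.9]
6 t [-21. -37.  -9.] a [-0.  -0.  -2.9]
7 t [-19. -39.  -9.] a [-0.  -0.  -2.9]
8 t [-17. -39. -10.] a [-0.  -0.  -2.9]
9 t [-15. -40.  -9.] a [-0.  -0.  -2.9]
10 t [-13. -41. -10.] a [-0.  -0.  -2.9]
11 t [-11. -42.  -9.] a [-0.  -0.  -2.9]
12 t [ -8. -42. -10.] a [-0.  -0.  -2.9]
13 t [ -6. -42.  -9.] a [-0.  -0.  -2.9]
14 t [ -5. -43. -10.] a [-0.  -0.  -2.9]
end [ 0.4606 -0.1103  0.3701]
```

Emit:
move_arm([
  {"tx": -31, "ty": -29, "tz": -9, "az": -2.9, "jaw": 1},
  {"tx": -30, "ty": -31, "tz": -9, "az": -2.9, "jaw": 1},
  {"tx": -28, "ty": -33, "tz": -9, "az": -2.9, "jaw": 1},
  {"tx": -26, "ty": -34, "tz": -9, "az": -2.9, "jaw": 1},
  {"tx": -24, "ty": -35, "tz": -9, "az": -2.9, "jaw": 1},
])

```text
invalid input
```

Emit:
move_arm([
  {"tx": -23, "ty": -36, "tz": -9, "az": -2.9, "jaw": 1},
  {"tx": -21, "ty": -37, "tz": -9, "az": -2.9, "jaw": 1},
  {"tx": -19, "ty": -39, "tz": -9, "az": -2.9, "jaw": 1},
  {"tx": -17, "ty": -39, "tz": -10, "az": -2.9, "jaw": 1},
  {"tx": -15, "ty": -40, "tz": -9, "az": -2.9, "jaw": 1},
])

```text
invalid input
```

Emit:
move_arm([
  {"tx": -13, "ty": -41, "tz": -10, "az": -2.9, "jaw": 1},
  {"tx": -11, "ty": -42, "tz": -9, "az": -2.9, "jaw": 1},
  {"tx": -8, "ty": -42, "tz": -10, "az": -2.9, "jaw": 1},
  {"tx": -6, "ty": -42, "tz": -9, "az": -2.9, "jaw": 1},
  {"tx": -5, "ty": -43, "tz": -10, "az": -2.9, "jaw": 1},
])

```text
invalid input
```

Emit:
move_arm([
  {"jaw": 1},
  {"jaw": 1},
  {"jaw": 1},
  {"jaw": 1},
  {"jaw": 1},
])

```text
invalid input
```

Run:
```python
from plant import *
from h import *
import pickle
s=read_state();d=get_image("wrist");pickle.dump((s,d),open("w2.pkl","wb"));print(s["clock"],s["eef_pos"],s["orientation"])
cv2.imwrite("pics/w2.png",d["pixels"][:,:,::-1])
```

```text
0.2 [0.20899018 0.48117429 0.23053356] [-6.39173234e-01 -3.07541932e+00  2.31753225e-03]
```

View pics/w2.png

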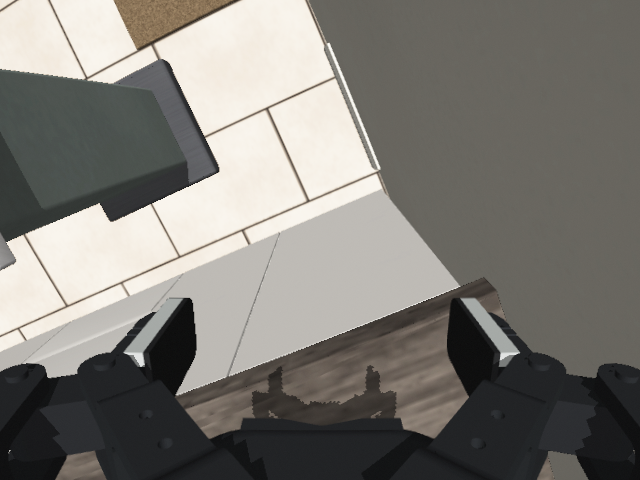

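The wrist picture shows the arm still at the start pose: pads at (170,345) and (480,345), floor and counter edge behind. The rows were refused as invalid input, so I'll try with all the keys given.

Emit:
move_arm([
  {"ax": 0, "ay": 0, "az": -2.9, "tx": -31, "ty": -29, "tz": -9, "jaw": 1},
  {"ax": 0, "ay": 0, "az": -2.9, "tx": -30, "ty": -31, "tz": -9, "jaw": 1},
  {"ax": 0, "ay": 0, "az": -2.9, "tx": -28, "ty": -33, "tz": -9, "jaw": 1},
  {"ax": 0, "ay": 0, "az": -2.9, "tx": -26, "ty": -34, "tz": -9, "jaw": 1},
  {"ax": 0, "ay": 0, "az": -2.9, "tx": -24, "ty": -35, "tz": -9, "jaw": 1},
], force=40)

```text
clock: 0.88
eef_pos: [0.293, 0.2831, 0.2766]
orientation: [0.243, 3.132, 0.0]
force: [0.6, 0.2, -0.5]
finger_gap: 0.0856
finger_force: 0.0
```

Emit:
move_arm([
  {"ax": 0, "ay": 0, "az": -2.9, "tx": -23, "ty": -36, "tz": -9, "jaw": 1},
  {"ax": 0, "ay": 0, "az": -2.9, "tx": -21, "ty": -37, "tz": -9, "jaw": 1},
  {"ax": 0, "ay": 0, "az": -2.9, "tx": -19, "ty": -39, "tz": -9, "jaw": 1},
  {"ax": 0, "ay": 0, "az": -2.9, "tx": -17, "ty": -39, "tz": -10, "jaw": 1},
  {"ax": 0, "ay": 0, "az": -2.9, "tx": -15, "ty": -40, "tz": -9, "jaw": 1},
])

```text
clock: 1.5
eef_pos: [0.3775, 0.0865, 0.3227]
orientation: [-0.154, 3.137, 0.0]
force: [-0.3, 0.4, -0.1]
finger_gap: 0.0854
finger_force: 0.0
```

Emit:
move_arm([
  {"ax": 0, "ay": 0, "az": -2.9, "tx": -13, "ty": -41, "tz": -10, "jaw": 1},
  {"ax": 0, "ay": 0, "az": -2.9, "tx": -11, "ty": -42, "tz": -9, "jaw": 1},
  {"ax": 0, "ay": 0, "az": -2.9, "tx": -8, "ty": -42, "tz": -10, "jaw": 1},
  {"ax": 0, "ay": 0, "az": -2.9, "tx": -6, "ty": -42, "tz": -9, "jaw": 1},
  {"ax": 0, "ay": 0, "az": -2.9, "tx": -5, "ty": -43, "tz": -10, "jaw": 1},
])

```text
clock: 2.12
eef_pos: [0.461, -0.1115, 0.3706]
orientation: [-0.548, 3.093, 0.0]
force: [-0.4, 0.8, 0.5]
finger_gap: 0.0854
finger_force: 0.0
```

Run:
```python
from plant import *
from h import *
import pickle
get_image("top");get_image("top");s=read_state();d=get_image("wrist");pickle.dump((s,d),open("w2.pkl","wb"));print(s["clock"],s["eef_pos"],s["orientation"],abs(s["joint_velocities"]).max())
cv2.imwrite("pics/w3.png",d["pixels"][:,:,::-1])
```

```text
2.225 [ 0.46213661 -0.11369538  0.36950766] [ 5.39781361e-01 -3.09430748e+00  1.81508049e-03] 0.05990763347326327
```

View pics/w3.png

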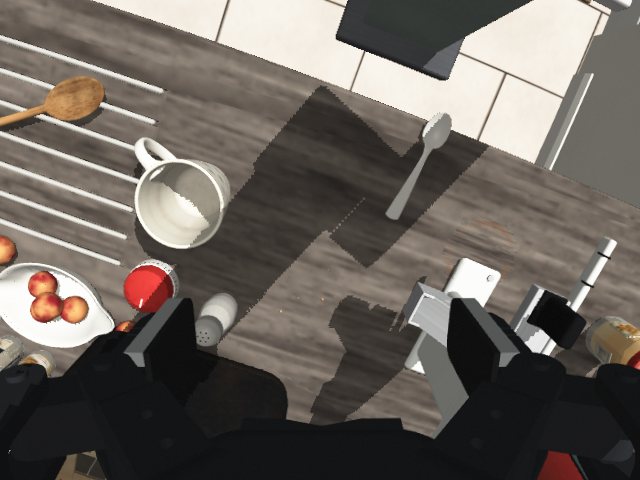

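Wrist view: mug rim is centred near (183,203), with the handle tip at (140,148). The dispenser shows the chute mouth near (428,300), the black tab at (555,315), and the scale rail from (580,300) to (608,245). I'll enlarge the dispenser and fit the rim.

Run:
```python
from h import *
import pickle
s,d=pickle.load(open("w2.pkl","rb"));im=d["pixels"]
cv2.imwrite("pics/w3c.png",cv2.resize(im[232:382,398:618,::-1],None,fx=3.6,fy=3.6,interpolation=cv2.INTER_CUBIC))
# mug: bright mask, hull, metric outline at rim height
hsv=cv2.cvtColor(im,cv2.COLOR_RGB2HSV)
m=((hsv[...,2]>125)&(hsv[...,1]<70)).astype(np.uint8);m[:, :118]=0;m[:,245:]=0;m[:125]=0;m[268:]=0
m=cv2.morphologyEx(m,cv2.MORPH_OPEN,np.ones((3,3)))
n,l,st,c=cv2.connectedComponentsWithStats(m);i=1+st[1:,4].argmax();print(st[i])
cs,_=cv2.findContours((l==i).astype(np.uint8),cv2.RETR_EXTERNAL,cv2.CHAIN_APPROX_NONE)
P=np.array([onz(d,p[0].astype(float),.093,s)[:2] for p in max(cs,key=len)])
# ransac-ish circle of radius 46 mm (rim): least squares, trimmed to outline points on the rim
from scipy.optimize import least_squares
c0=P.mean(0)
r=least_squares(lambda q:np.hypot(*(P-q[:2]).T)-q[2],[*c0,.046],loss="cauchy",f_scale=.001).x
e=np.hypot(*(P-r[:2]).T)-r[2]
print("rim",r,"inliers",(abs(e)<.002).mean())
far=P[e>.015]; print("handle far pts",len(far),"mean ang", np.degrees(np.arctan2(*(far.mean(0)-r[:2])[::-1])), far[e[e>.015].argmax()],e.max())
```

```text
[ 118  125  112  124 7264]
rim [ 0.52297614 -0.24332723  0.04978271] inliers 0.3747323340471092
handle far pts 95 mean ang -128.14247381913654 [ 0.48616563 -0.31720884] 0.0327612521102948
```

View pics/w3c.png

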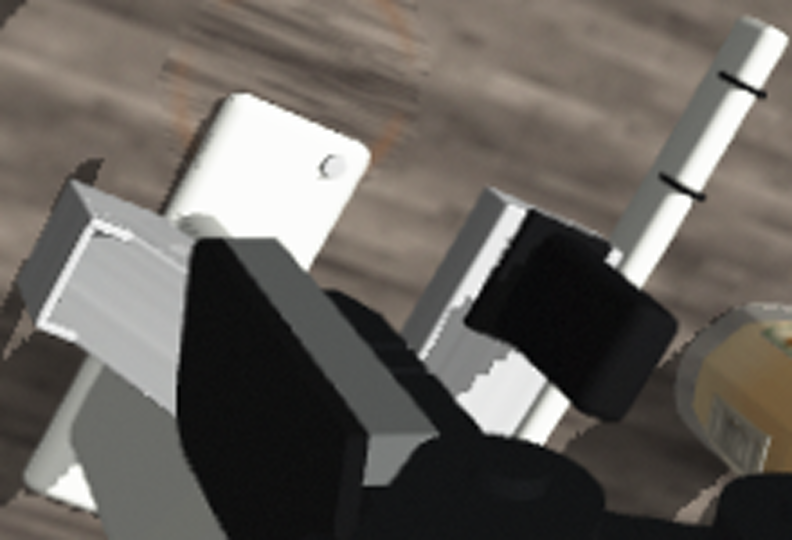

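Enlarged dispenser: scale ridges at crop (682,187), the first, and (742,84), the second. The tab block is centred near (600,320) and the chute mouth corners are at (70,190), (190,250) and (35,325). I'll take a second view from in front for triangulation.

Run:
```python
from plant import *
from h import *
s=read_state(); plan(s,[.40,.02,.37],90,4)
s["eef_pos"]=np.array([.40,.02,.37]); th=np.radians(90);s["orientation"]=Ro.from_matrix(np.column_stack([[-1,0,0],[0,1,0],[0,0,-1]])).as_rotvec()
plan(s,[.51,-.25,.27],142,6)
```

```text
dist [-61.2 131.8   0.3] turn [ 0.  -0.1 19.8] n 4
0 t [ 3. 36. -0.] a [ 0. -0.  5.]
1 t [ 6. 36. -0.] a [ 0. -0.  5.]
2 t [10. 35. -0.] a [ 0. -0.  5.]
3 t [13. 34. -0.] a [ 0. -0.  5.]
end [0.3995 0.0199 0.3698]
dist [ 110. -270. -100.] turn [ -0.   0. -52.] n 6
0 t [-18. -45.  17.] a [-0.   0.  -8.7]
1 t [-11. -47.  17.] a [-0.   0.  -8.7]
2 t [ -4. -49.  16.] a [-0.   0.  -8.7]
3 t [  3. -48.  17.] a [-0.   0.  -8.7]
4 t [ 11. -48.  16.] a [-0.   0.  -8.7]
5 t [ 17. -45.  17.] a [-0.   0.  -8.7]
end [ 0.5099 -0.2498  0.27  ]
```

Emit:
move_arm([
  {"ax": 0, "ay": 0, "az": 5, "tx": 3, "ty": 36, "tz": 0, "jaw": 1},
  {"ax": 0, "ay": 0, "az": 5, "tx": 6, "ty": 36, "tz": 0, "jaw": 1},
  {"ax": 0, "ay": 0, "az": 5, "tx": 10, "ty": 35, "tz": 0, "jaw": 1},
  {"ax": 0, "ay": 0, "az": 5, "tx": 13, "ty": 34, "tz": 0, "jaw": 1},
  {"ax": 0, "ay": 0, "az": 0, "tx": 0, "ty": 0, "tz": 0, "jaw": 1},
])

```text
clock: 2.9
eef_pos: [0.3969, 0.0238, 0.3712]
orientation: [-0.008, 3.14, 0.001]
force: [0.6, -1.4, 0.8]
finger_gap: 0.0857
finger_force: 0.0
```

Run:
```python
from plant import *
from h import *
import pickle
get_image("top");s=read_state();d=get_image("wrist");pickle.dump((s,d),open("w4.pkl","wb"));print(s["clock"],s["eef_pos"],s["orientation"])
im=d["pixels"]
cv2.imwrite("pics/w4c.png",cv2.resize(im[215:415,240:500,::-1],None,fx=3,fy=3,interpolation=cv2.INTER_CUBIC))
```

```text
2.95 [0.39773875 0.02268478 0.37080942] [-6.44043573e-03  3.14020227e+00 -3.16076912e-04]
```

View pics/w4c.png

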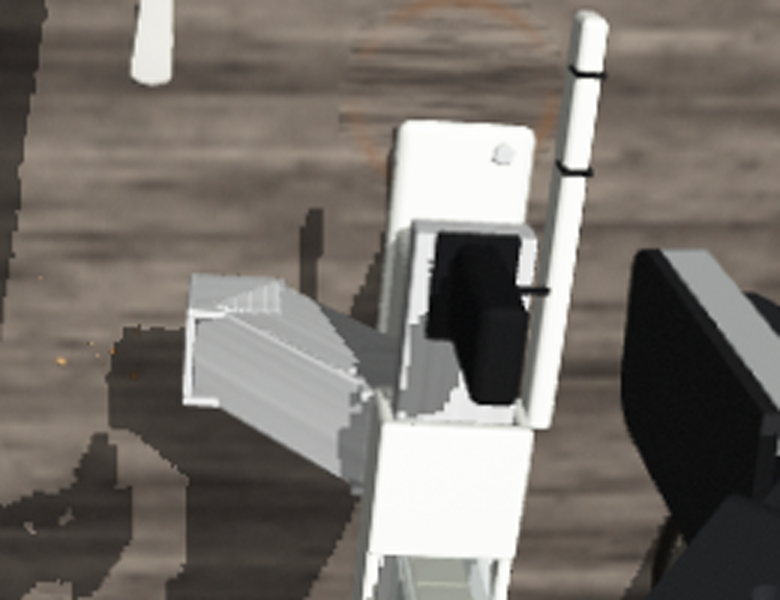

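Second view (crop ×3): first ridge (575,172), second (587,73), pointer (535,291), tab top face (487–527, 308–403). Head front top corners are (380,422) and (532,427), and the chute lip runs from (192,313) to (187,402).

Run:
```python
from h import *
import pickle
a=pickle.load(open("w2.pkl","rb"));b=pickle.load(open("w4.pkl","rb"))
A=lambda x,y:(398+x/3.6-.36,232+y/3.6-.36); B=lambda x,y:(240+x/3-.33,215+y/3-.33)
for n,p,q in [("ridge1",(682,187),(575,172)),("ridge2",(742,84),(587,73)),("lipfront",(98,222),(192,313)),("lipback",(40,325),(187,402)),("footFL",(238,95),(402,124)),("footFR",(368,152),(532,127))]:
    X,e=meet([ray(a[1],A(*p),a[0]),ray(b[1],B(*q),b[0])]); print(n,X.round(4),np.round(e,4))
f=lambda p,z:onz(b[1],B(*p),z,b[0]).round(4)
L,R=f((380,422),.215),f((532,427),.215); print("head",L,R,np.linalg.norm(L-R))
print("headedge further back L/R",f((368,556),.215),f((514,556),.215))
for z in(.222,.232,.242): print("tabtop",z,[f(p,z)[:2] for p in((487,308),(527,308),(475,400),(517,403))])
for z in(.19,.2,.21): print("ridge1,2,pointer",z,f((575,172),z),f((587,73),z),f((548,291),z))
```

```text
ridge1 [0.4456 0.1089 0.2063] [0.0005 0.0005]
ridge2 [0.4193 0.1102 0.2062] [0.0002 0.0002]
lipfront [0.5141 0.0078 0.1506] [0.0001 0.0001]
lipback [0.5466 0.0058 0.149 ] [0.0001 0.0001]
footFL [0.4979 0.0893 0.0124] [0.0001 0.0001]
footFR [0.5017 0.1451 0.0071] [0.001 0.001]
head [0.5137 0.0602 0.215 ] [0.5155 0.101  0.215 ] 0.04083968658057993
headedge further back L/R [0.5562 0.0585 0.215 ] [0.5566 0.0992 0.215 ]
tabtop 0.222 [array([0.4767, 0.0852]), array([0.4768, 0.0954]), array([0.503 , 0.0837]), array([0.504 , 0.0948])]
tabtop 0.232 [array([0.4717, 0.0831]), array([0.4718, 0.093 ]), array([0.4971, 0.0817]), array([0.4981, 0.0923])]
tabtop 0.242 [array([0.4667, 0.081 ]), array([0.4668, 0.0905]), array([0.4912, 0.0796]), array([0.4921, 0.0899])]
ridge1,2,pointer 0.19 [0.4522 0.1137 0.19  ] [0.4242 0.1148 0.19  ] [0.4876 0.1088 0.19  ]
ridge1,2,pointer 0.2 [0.4484 0.1109 0.2   ] [0.4213 0.112  0.2   ] [0.4827 0.1062 0.2   ]
ridge1,2,pointer 0.21 [0.4447 0.1081 0.21  ] [0.4184 0.1092 0.21  ] [0.4779 0.1036 0.21  ]
```

Emit:
move_arm([
  {"ax": 0, "ay": 0, "az": -8.7, "tx": -18, "ty": -45, "tz": 17, "jaw": 1},
  {"ax": 0, "ay": 0, "az": -8.7, "tx": -11, "ty": -47, "tz": 17, "jaw": 1},
  {"ax": 0, "ay": 0, "az": -8.7, "tx": -4, "ty": -49, "tz": 16, "jaw": 1},
  {"ax": 0, "ay": 0, "az": -8.7, "tx": 3, "ty": -48, "tz": 17, "jaw": 1},
  {"ax": 0, "ay": 0, "az": -8.7, "tx": 11, "ty": -48, "tz": 16, "jaw": 1},
])

```text
clock: 3.62
eef_pos: [0.4901, -0.2065, 0.286]
orientation: [1.17, -2.915, -0.001]
force: [0.1, 0.9, 0.7]
finger_gap: 0.0854
finger_force: 0.0
```

Emit:
move_arm([
  {"ax": 0, "ay": 0, "az": -8.7, "tx": 17, "ty": -45, "tz": 17, "jaw": 1},
  {"ax": 0, "ay": 0, "az": 0, "tx": 0, "ty": 0, "tz": 0, "jaw": 1},
  {"ax": 0, "ay": 0, "az": 0, "tx": 0, "ty": 0, "tz": 0, "jaw": 1},
  {"ax": 0, "ay": 0, "az": 0, "tx": 0, "ty": 0, "tz": 0, "jaw": 1},
  {"ax": 0, "ay": 0, "az": 0, "tx": 0, "ty": 0, "tz": 0, "jaw": 1},
])

```text
clock: 4.25
eef_pos: [0.5087, -0.2477, 0.2716]
orientation: [-1.384, 2.819, -0.003]
force: [-0.0, 0.3, -0.2]
finger_gap: 0.0856
finger_force: 0.0
```

Run:
```python
from plant import *
from h import *
import pickle
s=read_state();d=get_image("wrist");pickle.dump((s,d),open("w5.pkl","wb"));print(s["clock"],s["eef_pos"],s["orientation"])
cv2.imwrite("pics/w5.png",d["pixels"][:,:,::-1])
```

```text
4.25 [ 0.5087247  -0.24771406  0.27161302] [-1.38350175e+00  2.81929594e+00 -2.73147476e-03]
```

View pics/w5.png

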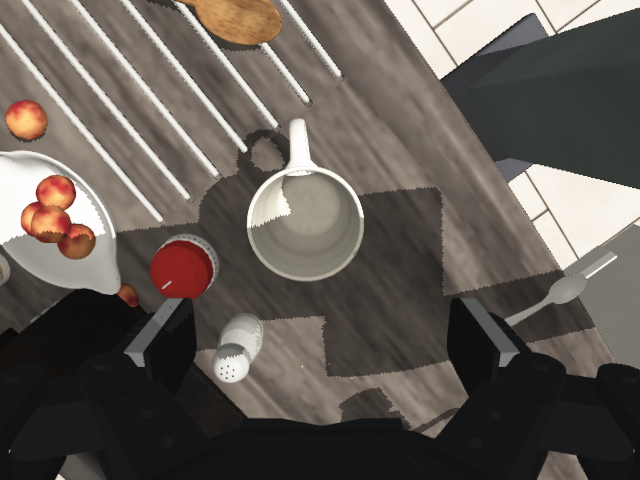

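Wrist view: rim spans columns 247–364 and rows 166–281, centre about (305,223). The handle arm runs from (301,168) to its tip at (298,120).

Run:
```python
from h import *
import pickle
s,d=pickle.load(open("w5.pkl","rb"))
P=[onz(d,p,.093,s)[:2] for p in((247,223),(364.5,223),(305.5,165.5),(305.5,281.5))]
print(np.round(P,4)); M1=(P[0]+P[1])/2;M2=(P[2]+P[3])/2;print(M1,M2,np.linalg.norm(P[0]-P[1]),np.linalg.norm(P[2]-P[3]))
# circle with the four points, least squares
A=np.c_[2*np.array(P),np.ones(4)];x=np.linalg.lstsq(A,(np.array(P)**2).sum(1),rcond=None)[0];C=x[:2];print("C",C,np.sqrt(x[2]+C@C))
for z in(.075,.083):
    h=onz(d,(298.5,140),z,s)[:2];v=h-C;print(z,h,np.linalg.norm(v),np.degrees(np.arctan2(v[1],v[0])))
h0,h1=(onz(d,p,.083,s)[:2] for p in((298,125),(301,163)));v=h0-h1;print("dir by arm",np.degrees(np.arctan2(v[1],v[0])))
```

```text
[[ 0.5625 -0.2713]
 [ 0.4901 -0.2153]
 [ 0.4988 -0.2783]
 [ 0.5566 -0.2051]]
[ 0.52625822 -0.24327358] [ 0.52767262 -0.24171078] 0.09156230347644996 0.09330500157523416
C [ 0.52755772 -0.24159663] 0.04624336053953668
0.075 [ 0.49251175 -0.29619326] 0.06487690101412832 -122.6966982198846
0.083 [ 0.49191053 -0.2962679 ] 0.06526615049504647 -123.1054737661221
dir by arm -123.83602261104957
```

Run:
```python
from plant import *
from h import *
import pickle
b=pickle.load(open("w4.pkl","rb"));print("spoon end",onz(b[1],(240+152/3,215+80/3),.005,b[0]))
a=pickle.load(open("w2.pkl","rb"));print("spoon end",onz(a[1],(393,218),.005,a[0]),"shaker",onz(a[1],(210,335),.09,a[0]))
s=read_state();plan(s,[.4883,-.3013,.12],146.7,3)
s["eef_pos"]=np.array([.4883,-.3013,.12]);th=np.radians(146.7);y=np.array([np.cos(th),np.sin(th),0]);z=np.array([0,0,-1.])
s["orientation"]=Ro.from_matrix(np.column_stack([np.cross(y,z),y,z])).as_rotvec();plan(s,[.4883,-.3013,.055],146.7,2)
```

```text
spoon end [ 0.48173589 -0.01374414  0.005     ]
spoon end [ 0.48195524 -0.01205861  0.005     ] shaker [ 0.66019829 -0.17273237  0.09      ]
dist [ -20.4  -53.5 -151.5] turn [-0.1  0.  -4.4] n 3
0 t [18. -5. 51.] a [-0.   0.  -1.5]
1 t [19. -5. 50.] a [-0.   0.  -1.5]
2 t [18. -5. 51.] a [-0.   0.  -1.5]
end [ 0.4886 -0.3011  0.1195]
dist [  0.   0. -65.] turn [ 0. -0. -0.] n 2
0 t [-0.  -0.  32.5] a [ 0. -0. -0.]
1 t [-0.  -0.  32.5] a [ 0. -0. -0.]
end [ 0.4883 -0.3013  0.055 ]
```

Emit:
move_arm([
  {"ax": 0, "ay": 0, "az": -1.5, "tx": 18, "ty": -5, "tz": 51, "jaw": 1},
  {"ax": 0, "ay": 0, "az": -1.5, "tx": 19, "ty": -5, "tz": 50, "jaw": 1},
  {"ax": 0, "ay": 0, "az": -1.5, "tx": 18, "ty": -5, "tz": 51, "jaw": 1},
  {"ax": 0, "ay": 0, "az": 0, "tx": 0, "ty": 0, "tz": 0, "jaw": 1},
  {"ax": 0, "ay": 0, "az": 0, "tx": 0, "ty": 0, "tz": 0, "jaw": 1},
])

```text
clock: 4.92
eef_pos: [0.4891, -0.3016, 0.1204]
orientation: [-1.492, 2.763, -0.003]
force: [0.0, -0.4, 0.9]
finger_gap: 0.0854
finger_force: 0.0
```

Run:
```python
from plant import *
from h import *
s=read_state();plan(s,[.4883,-.3013,.055],146.7,4)
d=get_image("wrist");cv2.imwrite("pics/w6.png",d["pixels"][:,:,::-1])
```

```text
dist [ -0.8   0.3 -65.4] turn [-0.1  0.   0. ] n 4
0 t [ 0.  0. 16.] a [-0.  0.  0.]
1 t [ 0.  0. 16.] a [-0.  0.  0.]
2 t [ 0.  0. 17.] a [-0.  0.  0.]
3 t [ 0.  1. 16.] a [-0.  0.  0.]
end [ 0.4884 -0.3011  0.0554]
```

View pics/w6.png

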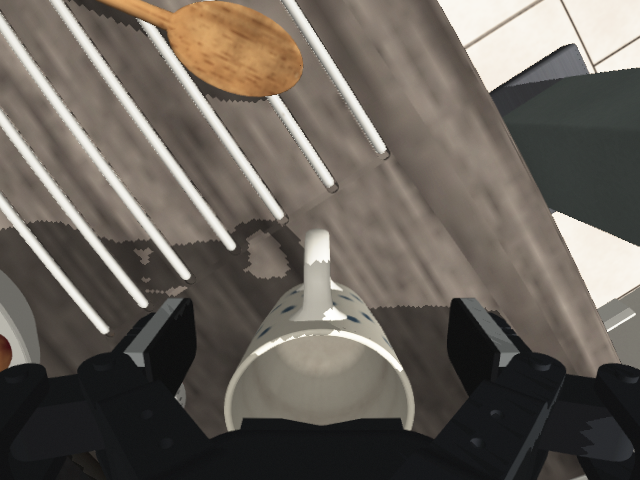

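The handle arm is centred at column 318, midway between the open pads, so I'll descend and grip.

Emit:
move_arm([
  {"ax": 0, "ay": 0, "az": 0, "tx": 0, "ty": 0, "tz": 22, "jaw": 1},
  {"ax": 0, "ay": 0, "az": 0, "tx": 0, "ty": 0, "tz": 22, "jaw": 1},
  {"ax": 0, "ay": 0, "az": 0, "tx": 0, "ty": 0, "tz": 21, "jaw": 1},
  {"ax": 0, "ay": 0, "az": 0, "tx": 0, "ty": 0, "tz": 0, "jaw": 1},
  {"ax": 0, "ay": 0, "az": 0, "tx": 0, "ty": 0, "tz": 0, "jaw": 0.6},
])

```text
clock: 5.6
eef_pos: [0.49, -0.3025, 0.0563]
orientation: [-1.492, 2.762, -0.007]
force: [-0.4, -0.7, 0.2]
finger_gap: 0.0699
finger_force: 0.0
```

Emit:
move_arm([
  {"ax": 0, "ay": 0, "az": 0, "tx": 0, "ty": 0, "tz": 0, "jaw": 0.4},
  {"ax": 0, "ay": 0, "az": 0, "tx": 0, "ty": 0, "tz": 0, "jaw": 0.2},
  {"ax": 0, "ay": 0, "az": 0, "tx": 0, "ty": 0, "tz": 0, "jaw": 0},
  {"ax": 0, "ay": 0, "az": 0, "tx": 0, "ty": 0, "tz": 0, "jaw": 0},
  {"ax": 0, "ay": 0, "az": 0, "tx": 0, "ty": 0, "tz": 0, "jaw": 0},
], force=40)

```text
clock: 6.22
eef_pos: [0.4885, -0.3022, 0.054]
orientation: [-1.492, 2.764, -0.003]
force: [-0.9, -1.5, 3.5]
finger_gap: 0.0159
finger_force: 37.8
```

Emit:
move_arm([
  {"ax": 0, "ay": 0, "az": 0, "tx": 0, "ty": 0, "tz": -2, "jaw": 0},
  {"ax": 0, "ay": 0, "az": 0, "tx": -12, "ty": 7, "tz": 0, "jaw": 0},
  {"ax": 0, "ay": 0, "az": 0, "tx": -24, "ty": 13, "tz": 0, "jaw": 0},
  {"ax": 0, "ay": 0, "az": 0, "tx": -24, "ty": 14, "tz": 0, "jaw": 0},
  {"ax": 0, "ay": 0, "az": 0, "tx": -24, "ty": 14, "tz": 0, "jaw": 0},
])

```text
clock: 6.85
eef_pos: [0.4936, -0.204, 0.0552]
orientation: [1.491, -2.764, 0.001]
force: [0.0, -3.1, 0.5]
finger_gap: 0.0159
finger_force: 38.3
```

Emit:
move_arm([
  {"ax": 0, "ay": 0, "az": 0, "tx": -24, "ty": 14, "tz": 0, "jaw": 0},
  {"ax": 0, "ay": 0, "az": 0, "tx": -24, "ty": 13, "tz": 0, "jaw": 0},
  {"ax": 0, "ay": 0, "az": 0, "tx": -24, "ty": 14, "tz": 0, "jaw": 0},
  {"ax": 0, "ay": 0, "az": 0, "tx": -15, "ty": 8, "tz": 0, "jaw": 0},
  {"ax": 0, "ay": 0, "az": 0, "tx": 0, "ty": 0, "tz": 0, "jaw": 0},
])

```text
clock: 7.48
eef_pos: [0.5003, -0.1033, 0.0545]
orientation: [1.496, -2.763, -0.004]
force: [0.5, 0.2, -2.0]
finger_gap: 0.0159
finger_force: 37.7
```

Run:
```python
from plant import *
from h import *
import pickle
s=read_state();d=get_image("wrist");t=get_image("top");sc=get_image("scene");pickle.dump((s,d,t,sc),open("w7.pkl","wb"));print(s["clock"],s["eef_pos"],s["force"])
a=cv2.resize(d["pixels"],(400,300));
b=cv2.resize(t["pixels"][180:270,240:360],(400,300),interpolation=cv2.INTER_CUBIC)
c=cv2.resize(sc["pixels"][170:320,250:400],(300,300),interpolation=cv2.INTER_CUBIC)
o=np.zeros((600,800,3),np.uint8);o[:300,:400]=a;o[:300,400:]=b;o[300:,:300]=c
# lateral: rim extremes in wrist view
e=cv2.resize(d["pixels"][320:470,200:440],(480,300),interpolation=cv2.INTER_CUBIC);o[300:,310:790]=e
cv2.imwrite("pics/w7.png",o[:,:,::-1])
```

```text
7.475 [ 0.50025011 -0.10333532  0.05451728] [ 0.49755723  0.19667774 -2.04066547]
```

View pics/w7.png

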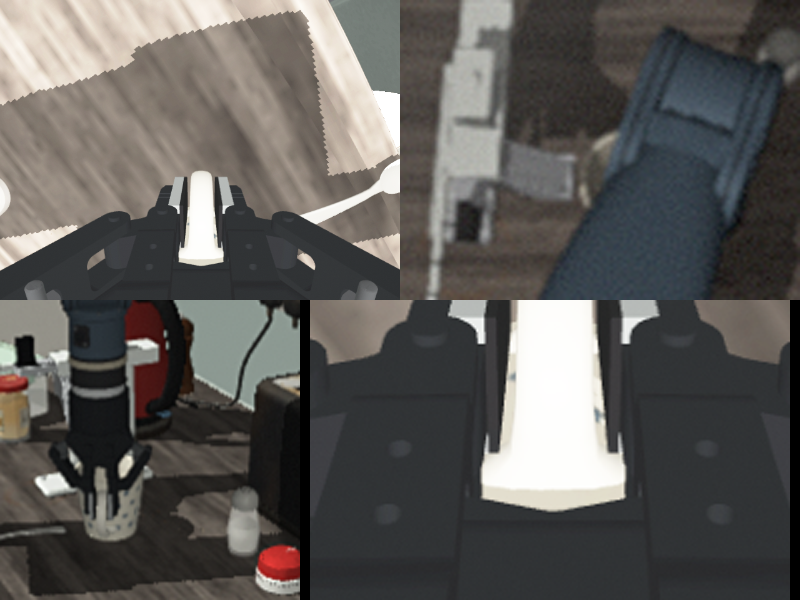

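The composite shows the mug upright and held firmly by the handle, with clear worktop ahead to the chute (top view, chute end at (570,175)). The spoon end lies left of the path, so I'll do the final slide in under the spout.

Emit:
move_arm([
  {"ax": 0, "ay": 0, "az": 0, "tx": -10, "ty": 6, "tz": 0, "jaw": 0},
  {"ax": 0, "ay": 0, "az": 0, "tx": -10, "ty": 6, "tz": 0, "jaw": 0},
  {"ax": 0, "ay": 0, "az": 0, "tx": -10, "ty": 6, "tz": 0, "jaw": 0},
  {"ax": 0, "ay": 0, "az": 0, "tx": -5, "ty": 6, "tz": 0, "jaw": 0},
  {"ax": 0, "ay": 0, "az": 0, "tx": -5, "ty": 6, "tz": 0, "jaw": 0},
])

```text
clock: 8.25
eef_pos: [0.4981, -0.0552, 0.0557]
orientation: [-1.492, 2.764, -0.002]
force: [0.7, -1.9, 0.8]
finger_gap: 0.0157
finger_force: 38.4
```

Emit:
move_arm([
  {"ax": 0, "ay": 0, "az": 0, "tx": -5, "ty": 6, "tz": 0, "jaw": 0},
  {"ax": 0, "ay": 0, "az": 0, "tx": -5, "ty": 6, "tz": 0, "jaw": 0},
  {"ax": 0, "ay": 0, "az": 0, "tx": 0, "ty": 0, "tz": 0, "jaw": 0},
  {"ax": 0, "ay": 0, "az": 0, "tx": 0, "ty": 0, "tz": 0, "jaw": 0},
  {"ax": 0, "ay": 0, "az": 0, "tx": 0, "ty": 0, "tz": 0, "jaw": 0},
])

```text
clock: 8.88
eef_pos: [0.4927, -0.0401, 0.0547]
orientation: [1.492, -2.764, -0.003]
force: [0.8, 0.2, -1.8]
finger_gap: 0.0157
finger_force: 37.7
```

Run:
```python
from plant import *
from h import *
s=read_state();print(s["eef_pos"],s["force"]);plan(s,[.4922,-.0388,s["eef_pos"][2]-.001],146.7,1)
```

```text
[ 0.49270541 -0.04014972  0.05470516] [ 0.79466417  0.21628237 -1.82490973]
dist [-0.5  1.3 -1. ] turn [0.1 0.  0. ] n 1
0 t [-0.9  1.2  1. ] a [0.1 0.  0. ]
end [ 0.4922 -0.0387  0.0537]
```

Emit:
move_arm([
  {"ax": 0, "ay": 0, "az": 0, "tx": -1, "ty": 1, "tz": 2, "jaw": 0},
  {"ax": 0, "ay": 0, "az": 0, "tx": 0, "ty": 0, "tz": 0, "jaw": 0.2},
  {"ax": 0, "ay": 0, "az": 0, "tx": 0, "ty": 0, "tz": 0, "jaw": 0.4},
  {"ax": 0, "ay": 0, "az": 0, "tx": 0, "ty": 0, "tz": 0, "jaw": 0.6},
  {"ax": 0, "ay": 0, "az": 0, "tx": 0, "ty": 0, "tz": 0, "jaw": 0.8},
])

```text
clock: 9.5
eef_pos: [0.4927, -0.0388, 0.053]
orientation: [1.493, -2.764, -0.001]
force: [-0.3, 0.7, 1.0]
finger_gap: 0.0672
finger_force: 0.0
```

Emit:
move_arm([
  {"ax": 0, "ay": 0, "az": 0, "tx": 0, "ty": 0, "tz": 0, "jaw": 0.8},
  {"ax": 0, "ay": 0, "az": 0, "tx": 3, "ty": 0, "tz": -12, "jaw": 0.8},
  {"ax": 0, "ay": 0, "az": 0, "tx": 10, "ty": 0, "tz": -25, "jaw": 0.8},
  {"ax": 0, "ay": 0, "az": 0, "tx": 25, "ty": 0, "tz": -40, "jaw": 0.8},
  {"ax": 0, "ay": 0, "az": 0, "tx": 40, "ty": 0, "tz": -45, "jaw": 0.8},
])

```text
clock: 10.12
eef_pos: [0.4496, -0.1045, 0.1768]
orientation: [-1.495, 2.763, 0.0]
force: [1.5, 0.0, -0.7]
finger_gap: 0.0687
finger_force: 0.0
```

Run:
```python
from plant import *
from h import *
s=read_state();print(s["eef_pos"],s["force"]);plan(s,[.40,.02,.37],90,6)
```

```text
[ 0.44960465 -0.10450959  0.1768251 ] [ 1.48105511  0.04832264 -0.71819981]
dist [-49.6 124.5 193.2] turn [ 0.   0.  56.8] n 6
0 t [-13.  18. -32.] a [0.  0.  9.5]
1 t [-10.  20. -32.] a [0.  0.  9.5]
2 t [ -6.  22. -32.] a [0.  0.  9.5]
3 t [ -2.  22. -32.] a [0.  0.  9.5]
4 t [  1.  22. -33.] a [0.  0.  9.5]
5 t [  5.  22. -32.] a [0.  0.  9.5]
end [0.3997 0.0199 0.3698]
```

Emit:
move_arm([
  {"ax": 0, "ay": 0, "az": 9.5, "tx": -8, "ty": 14, "tz": -36, "jaw": 1},
  {"ax": 0, "ay": 0, "az": 9.5, "tx": -5, "ty": 16, "tz": -36, "jaw": 1},
  {"ax": 0, "ay": 0, "az": 9.5, "tx": -2, "ty": 18, "tz": -36, "jaw": 1},
  {"ax": 0, "ay": 0, "az": 9.5, "tx": 2, "ty": 18, "tz": -36, "jaw": 1},
  {"ax": 0, "ay": 0, "az": 9.5, "tx": 5, "ty": 18, "tz": -36, "jaw": 1},
])

```text
clock: 10.75
eef_pos: [0.4036, -0.0293, 0.3576]
orientation: [-0.243, 3.13, -0.001]
force: [1.3, 0.0, -0.4]
finger_gap: 0.0855
finger_force: 0.0
```

Emit:
move_arm([
  {"ax": 0, "ay": 0, "az": 9.3, "tx": 9, "ty": 18, "tz": -13, "jaw": 1},
  {"ax": 0, "ay": 0, "az": 0, "tx": 0, "ty": 0, "tz": 0, "jaw": 1},
  {"ax": 0, "ay": 0, "az": 0, "tx": 0, "ty": 0, "tz": 0, "jaw": 1},
  {"ax": 0, "ay": 0, "az": 0, "tx": 0, "ty": 0, "tz": 0, "jaw": 1},
  {"ax": 0, "ay": 0, "az": 0, "tx": 0, "ty": 0, "tz": 0, "jaw": 1},
])

```text
clock: 11.38
eef_pos: [0.3924, -0.0137, 0.3673]
orientation: [-0.002, -3.14, -0.001]
force: [0.1, -0.8, 0.4]
finger_gap: 0.0855
finger_force: 0.0
```

Run:
```python
from plant import *
from h import *
import pickle
s=read_state();d=get_image("wrist");pickle.dump((s,d),open("w8.pkl","wb"));im=d["pixels"];print(s["eef_pos"],s["orientation"])
print("rim centre expected px",proj(d,[.531,.0215,.093],s),"spout",proj(d,[.531,.0215,.12],s))
# row/column brightness profile across rim: radial edges of predicted circle
g=cv2.GaussianBlur(cv2.cvtColor(im,cv2.COLOR_RGB2GRAY),(3,3),0).astype(float)
C=np.array([.531,.0215]);P=[]
for a in range(0,360,10):
    u=np.array([np.cos(np.radians(a)),np.sin(np.radians(a))]);r=np.arange(.034,.062,.0005)
    v=[]
    for q in r:
        p=proj(d,[*(C+q*u),.093],s); x,y=p; 
        v.append(cv2.getRectSubPix(g.astype(np.float32),(1,1),(float(x),float(y)))[0,0] if 0<x<639 and 0<y<479 else 0)
    dv=np.diff(np.array(v)); k=dv.argmin(); print(a,proj(d,[*(C+.046*u),.093],s).round(),"r",round(r[k],4),"drop",round(dv[k]),"| max",round(max(v)))
```

```text
[ 0.39236601 -0.01372572  0.36729726] [-2.21776081e-03 -3.13954322e+00 -5.20859792e-04]
rim centre expected px [353.01220272 315.6842235 ] spout [354.91477426 327.53372757]
0 [352. 353.] r 0.0525 drop -18 | max 180
10 [359. 353.] r 0.06 drop -16 | max 181
20 [366. 351.] r 0.0515 drop -1 | max 182
30 [373. 348.] r 0.0415 drop 0 | max 181
40 [379. 345.] r 0.0345 drop -2 | max 180
50 [385. 340.] r 0.056 drop -1 | max 188
60 [389. 335.] r 0.057 drop -9 | max 171
70 [392. 329.] r 0.04 drop -7 | max 166
80 [395. 322.] r 0.0435 drop -18 | max 154
90 [396. 315.] r 0.0435 drop -34 | max 237
100 [395. 309.] r 0.0435 drop -38 | max 236
110 [394. 302.] r 0.043 drop -24 | max 220
120 [391. 296.] r 0.043 drop -30 | max 249
130 [387. 290.] r 0.0435 drop -26 | max 240
140 [382. 285.] r 0.044 drop -24 | max 242
150 [376. 281.] r 0.048 drop -14 | max 243
160 [369. 278.] r 0.044 drop -11 | max 243
170 [361. 276.] r 0.0445 drop -10 | max 245
180 [354. 276.] r 0.046 drop -11 | max 247
190 [346. 276.] r 0.046 drop -11 | max 243
200 [339. 278.] r 0.0465 drop -16 | max 246
210 [332. 281.] r 0.047 drop -19 | max 241
220 [326. 285.] r 0.053 drop -21 | max 241
230 [320. 290.] r 0.037 drop -15 | max 254
240 [316. 296.] r 0.047 drop -14 | max 245
250 [313. 302.] r 0.048 drop -39 | max 240
260 [311. 309.] r 0.048 drop -36 | max 237
270 [310. 316.] r 0.0475 drop -33 | max 243
280 [311. 323.] r 0.0485 drop -33 | max 239
290 [313. 329.] r 0.0485 drop -33 | max 243
300 [316. 335.] r 0.048 drop -35 | max 246
310 [320. 340.] r 0.048 drop -38 | max 245
320 [325. 345.] r 0.048 drop -18 | max 153
330 [331. 349.] r 0.0475 drop -18 | max 150
340 [338. 351.] r 0.0475 drop -16 | max 212
350 [345. 353.] r 0.0515 drop -28 | max 220
```

Mug centre measures about (0.531, 0.0195) against the spout at (0.531, 0.0215), so it's 2 mm off, which is fine. On to the tab.

Run:
```python
from plant import *
from h import *
s=read_state();plan(s,[.475,.0845,.30],87.2,4)
```

```text
dist [ 82.6  98.2 -67.5] turn [ 0.  -0.1  2.7] n 4
0 t [-21.  25.  17.] a [ 0.  -0.   0.7]
1 t [-20.  25.  17.] a [ 0.  -0.   0.7]
2 t [-20.  25.  17.] a [ 0.  -0.   0.7]
3 t [-20.  25.  16.] a [ 0.  -0.   0.7]
end [0.4752 0.0847 0.3004]
```

Emit:
move_arm([
  {"ax": 0, "ay": 0, "az": 0.7, "tx": -21, "ty": 25, "tz": 17, "jaw": 0.5},
  {"ax": 0, "ay": 0, "az": 0.7, "tx": -20, "ty": 25, "tz": 17, "jaw": 0.5},
  {"ax": 0, "ay": 0, "az": 0.7, "tx": -20, "ty": 25, "tz": 17, "jaw": 0.5},
  {"ax": 0, "ay": 0, "az": 0.7, "tx": -20, "ty": 25, "tz": 16, "jaw": 0.5},
  {"ax": 0, "ay": 0, "az": 0, "tx": 0, "ty": 0, "tz": 0, "jaw": 0.5},
])

```text
clock: 12.05
eef_pos: [0.4752, 0.086, 0.2984]
orientation: [-0.075, -3.136, 0.0]
force: [-0.5, -0.1, -0.4]
finger_gap: 0.0426
finger_force: 0.0
```

Run:
```python
from plant import *
from h import *
get_image("top");s=read_state();d=get_image("wrist");print(s["eef_pos"])
# dark tab blob in wrist view around the expected place
p=proj(d,[.477,.085,.245],s);print("tab px",p, "TCP px",proj(d,s["eef_pos"],s))
im=d["pixels"].max(2)
for dy in(-25,-15,-5,5):
    r=int(p[1])+dy; c0=int(p[0])-90; print(r,c0,(im[r,c0:c0+180:3]))
plan(s,[.475,.0845,.219],87.2,4)
```

```text
[0.474917   0.08521156 0.29978115]
tab px [318.93184897 262.95183355] TCP px [318.4439545  306.24001234]
237 228 [107 117 140 151 156 159 155 154 154 154 152 154 154 155 153 155 152 154
 167 253 169 234 231  25  25  22  18  21  22  22  23  22  19  22  30  30
 230 234 234 252 252 116 244 252 252 240 252 252 252 251 227 135 137 139
 139 139 139 137 133 132]
247 228 [114 122 143 154 156 154 155 154 153 155 156 158 158 157 157 154 154 156
 153 146 151 233 235  15  17  17  25  28  28  28  29  30  25  18  29  30
 231 234 234 252 252 126 246 252 252 235 252 252 252 250 170  97  93  91
  90  89  89  91  98  99]
257 228 [210 221 226 247 251 253 252 233 249 160 158 157 154 154 156 156 155 147
 143 129 125 234 136  14  17  17  25  28  28  29  30  29  25  21  29  29
 230 234 233 252 252 141 248 252 252 236 252 252 252 249 136 119 119 118
 117 116 114 111 116 119]
267 228 [168 171 171 170 170 166 168 166 166 168 165 167 166 170 192 135 131 128
 126 123 126 133 134 106  64  17  24  28  28  28  29  28  25  34  59  96
 230 234 229 250 252 164 250 252 251 252 252 252 252 248 133 131 130 129
 134 135 132 134 131 130]
dist [  0.1  -0.7 -80.8] turn [-0.  -0.2  0. ] n 4
0 t [-0. -0. 20.] a [-0.  -0.1  0. ]
1 t [-0. -0. 20.] a [-0.  -0.1  0. ]
2 t [-0. -0. 20.] a [-0.  -0.1  0. ]
3 t [-0. -1. 21.] a [-0.  -0.1  0. ]
end [0.4748 0.0842 0.2188]
```

Emit:
move_arm([
  {"ax": 0, "ay": 0, "az": 0, "tx": 0, "ty": -1, "tz": 20, "jaw": 0.5},
  {"ax": 0, "ay": 0, "az": 0, "tx": 0, "ty": 0, "tz": 20, "jaw": 0.5},
  {"ax": 0, "ay": 0, "az": 0, "tx": 0, "ty": 0, "tz": 20, "jaw": 0.5},
  {"ax": 0, "ay": 0, "az": 0, "tx": 0, "ty": 0, "tz": 20, "jaw": 0.5},
  {"ax": 0, "ay": 0, "az": 0, "tx": 0, "ty": 0, "tz": 0, "jaw": 0.5},
])

```text
clock: 12.78
eef_pos: [0.4742, 0.0831, 0.2207]
orientation: [-0.081, -3.138, 0.001]
force: [-0.2, 0.1, 0.1]
finger_gap: 0.043
finger_force: 0.0
```

Emit:
move_arm([
  {"ax": 0, "ay": 0, "az": 0, "tx": 0, "ty": 0, "tz": 0, "jaw": 0.3},
  {"ax": 0, "ay": 0, "az": 0, "tx": 0, "ty": 0, "tz": 0, "jaw": 0.1},
  {"ax": 0, "ay": 0, "az": 0, "tx": 0, "ty": 0, "tz": 0, "jaw": 0},
  {"ax": 0, "ay": 0, "az": 0, "tx": 0, "ty": 0, "tz": 0, "jaw": 0},
  {"ax": 0, "ay": 0, "az": 0, "tx": 0, "ty": 0, "tz": 0, "jaw": 0},
], force=80)

```text
clock: 13.4
eef_pos: [0.4759, 0.082, 0.2233]
orientation: [0.082, 3.138, -0.007]
force: [-1.0, -5.2, 3.5]
finger_gap: 0.0104
finger_force: 78.8
```

Run:
```python
from plant import *
from h import *
import pickle
p=[]
for i in range(4): get_image("top"); s=read_state(); p.append(s["eef_pos"])
s["eef_pos"]=np.mean(p,0)
d=get_image("wrist");pickle.dump((s,d),open("w9.pkl","wb"));print(s["eef_pos"],s["force"],s["finger_gap"],s["finger_force"])
```

```text
[0.47591133 0.08198732 0.22325523] [-1.44960349 -5.07577598  2.37055958] 0.010677891594486053 78.7572705745697
```

Emit:
move_arm([
  {"ax": 0, "ay": 0, "az": 0, "tx": 0, "ty": -1.5, "tz": 0, "jaw": 0},
  {"ax": 0, "ay": 0, "az": 0, "tx": 8, "ty": 0, "tz": 0, "jaw": 0},
  {"ax": 0, "ay": 0, "az": 0, "tx": 8, "ty": 0, "tz": 0, "jaw": 0},
  {"ax": 0, "ay": 0, "az": 0, "tx": 8, "ty": 0, "tz": 0, "jaw": 0},
  {"ax": 0, "ay": 0, "az": 0, "tx": 6, "ty": 0, "tz": 0, "jaw": 0},
])

```text
clock: 14.28
eef_pos: [0.4473, 0.0836, 0.2232]
orientation: [0.08, 3.133, -0.001]
force: [6.2, -2.3, 5.7]
finger_gap: 0.0105
finger_force: 79.1
```

Run:
```python
from plant import *
from h import *
import pickle
p=[]
for i in range(5): get_image("top"); s=read_state(); p.append(s["eef_pos"])
s["eef_pos"]=np.mean(p[2:],0)
d=get_image("wrist");pickle.dump((s,d),open("w10.pkl","wb"))
s0=pickle.load(open("w9.pkl","rb"))[0]
ex=np.array([.9988,-.049,0]);D=s["eef_pos"]-s0["eef_pos"]
print(s["clock"],s["eef_pos"],D,"pull mm",-1000*D@ex,s["force"],s["finger_gap"],s["finger_force"])
```

```text
14.525 [0.44721607 0.08362122 0.22320924] [-2.86952599e-02  1.63390181e-03 -4.59846576e-05] pull mm 28.740886790194047 [ 4.4644074  -2.55355605  5.1144897 ] 0.010737543875808565 79.0915310382843
```

Emit:
move_arm([
  {"ax": 0, "ay": 0, "az": 0, "tx": 3, "ty": 0, "tz": 0, "jaw": 0},
  {"ax": 0, "ay": 0, "az": 0, "tx": 0, "ty": 0, "tz": 0, "jaw": 0},
  {"ax": 0, "ay": 0, "az": 0, "tx": 0, "ty": 0, "tz": 0, "jaw": 0},
  {"ax": 0, "ay": 0, "az": 0, "tx": 0, "ty": 0, "tz": 0, "jaw": 0},
  {"ax": 0, "ay": 0, "az": 0, "tx": 0, "ty": 0, "tz": 0, "jaw": 0},
])

```text
clock: 15.2
eef_pos: [0.4445, 0.0838, 0.2232]
orientation: [0.08, 3.134, -0.001]
force: [4.9, -2.8, 5.0]
finger_gap: 0.0106
finger_force: 79.1
```

Run:
```python
from plant import *
from h import *
import pickle
p=[]
for i in range(4): get_image("top"); s=read_state(); p.append(s["eef_pos"])
s["eef_pos"]=np.mean(p,0)
d=get_image("wrist");pickle.dump((s,d),open("w11.pkl","wb"))
s0=pickle.load(open("w9.pkl","rb"))[0]
ex=np.array([.9988,-.049,0]);D=s["eef_pos"]-s0["eef_pos"]
print(s["clock"],s["eef_pos"],"pull mm",-1000*D@ex,s["force"],s["finger_gap"],s["finger_force"])
g=d["pixels"].max(2)
r1=np.array([.4456,.1089,.206]);e=np.array([-.9988,.049,0]);ey=np.array([.049,.9988,0])
for off in(-.008,-.006,-.004,-.002,0,.002):
    v=[]
    for q in np.arange(-.016,.036,.002):
        x,y=proj(d,r1+e*q+ey*off,s).round().astype(int); v.append(int(g[y,x]) if 0<=x<640 and 0<=y<480 else -1)
    print(off,v)
print("ridge1 px",proj(d,r1,s),"r2",proj(d,r1+e*.026,s))
# lump in the mug, seen in the wrist view? brightness inside mouth
```

```text
15.4 [0.44449063 0.08376327 0.22321202] pull mm 31.470020099474958 [ 4.78338941 -2.16905834  4.74654789] 0.010689168890700157 79.07965064048767
-0.008 [166, 164, 164, 163, 127, 38, 34, 24, 229, 219, 216, 224, 223, 227, 233, 219, 122, 117, 101, 88, 91, 119, 113, 138, 141, 141]
-0.006 [37, 37, 40, 47, 37, 37, 32, 25, 252, 252, 252, 252, 252, 252, 253, 219, 111, 116, 102, 89, 84, 114, 116, 137, 145, 148]
-0.004 [37, 36, 41, 47, 37, 36, 31, 26, 68, 51, 103, 103, 103, 103, 103, 102, 104, 104, 102, 102, 103, 90, 50, 102, 101, 110]
-0.002 [36, 36, 41, 44, 38, 46, 242, 218, 63, 245, 244, 242, 240, 239, 245, 243, 242, 240, 239, 237, 244, 36, 241, 238, 237, 235]
0 [37, 37, 40, 149, 252, 252, 252, 242, 95, 252, 252, 252, 252, 252, 252, 252, 252, 252, 252, 252, 252, 35, 252, 252, 252, 252]
0.002 [130, 251, 252, 252, 251, 251, 252, 241, 92, 251, 251, 252, 252, 252, 251, 252, 252, 252, 252, 252, 252, 35, 252, 253, 252, 252]
ridge1 px [380.4736456  287.33293619] r2 [382.89902791 225.58394023]
```

Run:
```python
from h import *
import pickle
s,d=pickle.load(open("w11.pkl","rb"));g=d["pixels"].max(2)
print("cols",list(range(352,396,2)))
for r in range(274,306): print(r,*[f"{v:3d}" for v in g[r,352:396:2]])
```

```text
cols [352, 354, 356, 358, 360, 362, 364, 366, 368, 370, 372, 374, 376, 378, 380, 382, 384, 386, 388, 390, 392, 394]
274 231 233 236 235 232 236 252 252 252 183 116 211 242 252 252 252 253 252 248 236 213 133
275 231 234 235 235 232 235 252 252 252 184 117 212 243 252 252 252 252 252 247 240 212 139
276 231 234 235 235 232 234 252 252 252 183 119 215 243 252 252 252 252 252 246 242 206 143
277 231 233 235 236 232 234 252 252 252 181 120 218 244 252 252 252 252 251 245 242 202 145
278 231 233 235 235 232 231 252 252 252 183 119 219 244 252 252 252 252 251 245 241 200 147
279 231 234 235 236 232 228 252 252 252 160 122 221 244 252 252 252 252 251 244 241 198 147
280 231 234 235 236 231 228 252 252 252 137 122 222 244 252 252 252 252 251 243 246 196 147
281 231 233 235 236 231 233 252 252 252 121 125 224 245 252 252 252 252 251 242 248 184 146
282 199 202 235 236 231 237 252 252 252 106 126 225 245 252 252 252 253 251 240 248 178 145
283 164 165 227 236 230 236 252 252 252 102 119 227 245 252 252 252 253 251 238 248 176 146
284 166 166 211 236 230 236 252 252 252 117 111 227 246 252 252 
[... 1259 characters left out ...]
  37  38  63 211 249 252 252 252 252 249 234 238 112 111
299 165 166 165 151  36  37  36  36  37  37  37 135 249 252 252 252 252 249 241 233 102 101
300 165 165 164 161  37  38  36  37  36  37  37  57 232 252 252 252 252 249 243 230  90  91
301 165 164 164 164  52  36  38  36  37  36  36  36 116 248 252 252 252 249 240 228  82  83
302 165 165 164 165  75  37  37  36  35  36  36  36  36 228 252 252 252 248 239 227  85  87
303 164 165 164 165  82  36  36  37  38  36  37  37  37 183 252 252 252 248 238 226  94  96
304 164 165 164 165  99  37  36  37  37  37  36  37  35 133 252 252 252 248 240 218 103 106
305 165 165 164 164 127  37  36  37  36  37  37  37  36  61 252 252 252 248 240 215 111 113
```

Emit:
move_arm([
  {"ax": 0, "ay": 0, "az": 0, "tx": 0.5, "ty": 0, "tz": 0, "jaw": 0},
  {"ax": 0, "ay": 0, "az": 0, "tx": 0, "ty": 0, "tz": 0, "jaw": 0},
  {"ax": 0, "ay": 0, "az": 0, "tx": 0, "ty": 0, "tz": 0, "jaw": 0},
  {"ax": 0, "ay": 0, "az": 0, "tx": 0, "ty": 0, "tz": 0, "jaw": 0},
  {"ax": 0, "ay": 0, "az": 0, "tx": 0, "ty": 0, "tz": 0, "jaw": 0},
])

```text
clock: 16.08
eef_pos: [0.4442, 0.0838, 0.2232]
orientation: [0.08, 3.133, -0.001]
force: [5.8, -3.6, 6.3]
finger_gap: 0.0106
finger_force: 79.1
```

```bash
python3 -c "
from plant import *
s=read_state();print(s['eef_pos'],s['force'],s['finger_force']);print(sign_off())"
```

```text
[0.44417875 0.08379934 0.22318699] [ 5.84304508 -3.5778646   6.2692967 ] 79.08560156822205
the job is handed in; nothing more can be done
None
```

I handed the job in at 16 s: the mug stands about 2 mm off centre under the spout and the gripper is holding the slide about 32 mm out on the first line, but no camera could see into the mug, so I could not confirm that the lump dropped.

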